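# Pin the earth link and hold a lug in the weld jig's guard window

### The arm

A 6-joint arm with a two-finger parallel gripper is mounted at the origin on the work surface. World frame = base frame: x ahead of the robot, y to its left, z up, the work surface at z = 0. Lengths are in mm, angles in rad, forces in N, time in s.
With the tool pointing down it reaches from about 325 to 900 mm from the base axis. Payload 6.1 kg.
Tool frame: the origin (TCP) lies midway between the tips of the shut fingers; the grasp point (between the pads) lies 19 mm behind it; x points along the fingers, y is the direction in which the jaws open and shut, and the axes are right-handed (so a half turn about x gives the same grasp; the last joint's range is limited). The gripper opens to 87 mm and grips with 3 to 60 N. Pads are 19 mm wide; open, the fingers measure 117 mm over their backs; the gripper's body (75 mm by 190 mm) begins 51 mm behind the grasp point.
Start: joints at [-1.248, 0.22, 1.526, -0, 1.395, -0.126], TCP at [271.17, -563.101, 185.938] pointing down, gripper open.
Joint ranges: [-2.98, 2.98], [-0.91, 2.08], [0.09, 2.57], [-1.24, 4.39], [0.2, 2.65], [-2.68, 2.68]. Speed limits (rad/s): [2.57, 2.57, 3.01, 3.14, 3.14, 3.14].

### API

Orientations are given as [roll, pitch, yaw] about the fixed x, y, z axes, in that order (R = Rz(yaw) Ry(pitch) Rx(roll)).
In Python, from plant import ctrl, imaging gives the robot as it stands.
- The arm moves only by the tool send_rows, never from a script. Its argument "moves" is a list of rows, each an object with "offset": the shift along the tool's x, y, z in mm, a list of three; "rot": the turn, a rotation vector about the tool's x, y, z in rad, a list of three. A call has 1 to 10 rows; each row is the pose to reach, as a shift and turn from the pose commanded when the call began, along the tool's axes at that moment; what a row does not reach only later rows make up. A row lasts 1/10 s, in which the tool goes at most 50 mm and 8.59 degrees, less where a joint would pass 70% of its speed; a pose out of reach is approached as far as the arm can. A call with a gripper value outside its range is refused whole. "grip" is the finger opening in mm, from 0 to 87, set as the call begins (left out, the last holds). The fingers move at their own pace and stop on an object; "squeeze" is the grip in N (left out, the last holds). Time passes only in rows, so rows that repeat a pose let the fingers close. It gives the time, the measured TCP pose, the force and the opening at its end, in the units of the state.
- ctrl.observe(): the state, without advancing time (a new reading comes with each control period).
- imaging.camera(name): name is "side" or "top" or "wrist"; returns a dict with "image" (384x512x3 uint8, red, green, blue), "camera_matrix" (3x3 intrinsics, pixels), "R" (3x3) and "t" (3): a world point X has camera coordinates R X + t. Camera axes: x right, y down, z forward; pixel columns grow to the right and rows downward; lengths in mm; the calibration is good to about 2 mm. A picture is of the moment at which its call begins. There is no depth.
- ctrl.finish_job(): hands the job in, once; it reports no verdict.
The state is a dict: "time_s": time; "joint_pos": joint angles; "joint_vel": joint speeds; "effort": joint torques, N m; "tcp_pos": TCP position; "tcp_rot": TCP orientation; "wrist_force": force on the tool from outside, world axes, zero at the start; "moment": the same for the moment, N m; "gripper_width": finger opening in mm.
Only numpy, scipy, OpenCV 4.12 (cv2) and the standard library are available. Lean on these libraries where they do the work, as an engineer would, in place of code of your own. Each camera call takes 0.05 s, during which the arm holds its last target. There are 200 camera calls.

### The job

First move the thin link pin from its wooden stand to the smaller of the two openings in the terminal block, push it fully home and let go of it. Then take the T-shaped lug out of the rack, pass its shank down through the narrow window in the weld jig's guard plate, press the sprung contact under the window about halfway down, and finish there, still gripping the lug and holding it upright and still against the contact. Leave everything else on the bench as it is.

Things in the scene. Friction and masses are not known exactly. Their poses are not given: they have to be found in the camera images.
- link_pin: Link pin, standing upright in the stand at the start: brass shank 8 mm diameter, 40 mm long, with chamfered tip, below a round black grip 22 mm diameter, 38 mm tall (78 mm overall, about 60 g). Origin at the centre of the shank's tip, z up along the pin. Fully home, the grip's underside sits on the terminal block.
- pin_stand: Wooden stand for the pin, fixed, 60 x 60 x 50 mm, vertical hole 11 mm diameter and 45 mm deep in its middle; the pin hangs in it by its grip, so the grip's underside is at 50 mm height. Origin at the centre of its underside.
- terminal: Grey terminal block, fixed, 60 (x) x 100 (y) x 45 (z) mm, with brass screw heads on top and two vertical openings: a 10 mm one (24 mm to -y of the middle) and a 20 mm one (24 mm to +y). Origin at the centre of its underside. It and the pin stand may change places.
- opening (a point): Centre of the mouth of the terminal block's smaller opening (10 mm diameter with a 1 mm chamfer, 42 mm deep), on the block's top face at 45 mm height; z up.
- rack: Wooden rack, fixed, 76 (x) x 190 (y) x 50 (z) mm, with three slots 42 x 10 mm, 38 mm deep, long along its x, at y = -62, 0 and 62 mm; each holds one upright steel piece, in any order. Origin at the centre of its underside.
- tee_lug: T-shaped steel lug of 8 mm plate, 115 mm tall, about 240 g, upright in a rack slot at the start, its lower end at 12 mm height: shank 40 mm wide and 60 mm long below, head 64 mm wide and 55 mm tall above (square shoulders where they meet). The widest of the three. Origin at the centre of the lower end of the shank; x along its width, y through its thickness, z up. It may be used either way round.
- flat_bar: Plain straight steel bar 40 x 8 x 105 mm with a dark eye, upright in the rack: leave it. Origin at the centre of its lower end.
- neck_lug: Steel lug 95 mm tall with a 40 mm shank and a narrow 22 mm neck, upright in the rack: leave it. Origin at the centre of its lower end.
- jig: Weld jig, fixed: grey frame 150 (x) x 130 (y) mm, open to its front and back (-x, +x), with a steel guard plate 8 mm thick on top, its upper face at 95 mm height. Origin at the centre of its underside.
- window (a point): Centre of the window in the guard plate, on its upper face: a slot right through, 42 mm along the jig's x and 10 mm along its y (2 mm more than the lug's shank each way) with a 1 mm chamfer; axes as the jig's, z up.
- contact_top (a point): Centre of the top of the copper contact, 56 (x) x 30 (y) mm, straight below the window; untouched it lies 40 mm below the guard's upper face. Pressed down it moves straight down.
- contact (a joint): How far the sprung contact is pressed down, m: 0 untouched, 0.016 at its stop. It takes about 5 N to start it moving, 7.5 N at halfway and 10 N at the stop; the lug's weight alone does not press it.
- hammer: Hammer lying on the bench, a bystander. Origin on its underside.
- brush: Brush lying on the bench, a bystander. Origin on its underside.
- offcut: Square aluminium tube offcut 120 x 40 x 40 mm, a bystander. Origin under its middle.
- spray_can: Can 60 mm diameter, 160 mm tall, standing, a bystander. Origin under its middle.
- nut_tray: Open tray 120 x 100 x 40 mm with nuts, a bystander. Origin under its middle.
Not all that is in view belongs to the job. What is shaped like the link_pin but white is not meant. Leave any black look-alike of the tee_lug alone.

How it is judged (in metres and radians):
On the way:
1. the link pin is fully home in the smaller opening of the terminal block and let go (z of link_pin in the frame of opening below -0.035 m and horizontal distance between link_pin and opening below 0.004 m and angle between link_pin's own z axis and vertical below 0.12 rad and contact force between the fingers and link_pin below 0.2 N), for 0.3 s.
At the end, for the whole second after the job is handed in: The link pin is in the smaller opening to within 5 mm of fully home, upright and not touched; the T-shaped lug, gripped in the fingers, upright within 7 degrees and still, stands through the window and presses the sprung contact down by 3.5 to 13 mm (halfway is 8 mm) through the last second (all of step 1 and x of tee_lug in the frame of window between -0.004 and 0.004 m and y of tee_lug in the frame of window between -0.004 and 0.004 m and z of tee_lug in the frame of window below -0.041 m and value of joint contact between 0.0035 and 0.013 m and angle between tee_lug's own z axis and vertical below 0.12 rad and contact force between the fingers and tee_lug above 3 N and linear speed of tee_lug below 0.02 m/s); the arm keeps its last pose, push and grip.
It fails at once if another thing on the bench or in the rack was moved by more than 30 mm or knocked over (distance of any of flat_bar, neck_lug, hammer, brush, offcut, spray_can, nut_tray from where it was at the start of the episode above 0.03 m or angle between any of flat_bar, neck_lug, spray_can's own z axis and vertical above 0.5 rad).
It also fails if it takes over 58 s, if anything falls off the work surface, if the arm or the gripper's body presses on something with over 40 N, if the wrist force passes 120 N, or if a joint passes its speed limit or range.

## Working session

There is one attempt and no reset: what is moved stays moved. The work goes in short steps, Python scripts to look and compute and a tool call to move; the robot and the scene stay as the last step left them, time stands still between calls to the robot, and variables do not carry over. Pictures are saved under pics/ and viewed, about 8 in all and at most 12, crops included, and the job is handed in when it is done.

Besides the shell and the picture viewer there is one more tool, called after ">>>" as name([rows], argument=value, ...), one row to a line, values as JSON. send_rows: Moves the arm, as the interface text tells. Its arguments: {"type":"object","properties":{"moves":{"type":"array","items":{"type":"object","properties":{"offset":{"type":"array","items":{"type":"number"}},"rot":{"type":"array","items":{"type":"number"}}}}},"grip":{"type":"number"},"squeeze":{"type":"number"}},"required":["moves"]}

```bash
mkdir -p pics; ls; cat > h.py <<'E'
import numpy as np, cv2, sys
from plant import ctrl, imaging
def snap(n,f):
    c=imaging.camera(n); np.savez(f'pics/{f}.npz',**c)
    cv2.imwrite(f'pics/{f}.png',c['image'][:,:,::-1]); return c
def load(f): return dict(np.load(f'pics/{f}.npz'))
def ray(c,u,v,z):
    d=c['R'].T@np.linalg.inv(c['camera_matrix'])@np.array([u,v,1.]); o=-c['R'].T@c['t']
    return o+d*(z-o[2])/d[2]
def proj(c,X):
    p=c['camera_matrix']@(c['R']@np.array(X,float)+c['t']); return p[:2]/p[2]
E
python3 - <<'E'
from h import *
t=snap('top','t0'); s=snap('side','s0'); w=snap('wrist','w0')
for c in (t,s,w): print((-c['R'].T@c['t']).round(0), c['R'].round(2).tolist(), c['camera_matrix'][0,0])
print(ctrl.observe())
cv2.imwrite('pics/t0b.png',cv2.resize(t['image'][:,:,::-1],(800,600)))
cv2.imwrite('pics/s0b.png',cv2.resize(s['image'][:,:,::-1],(800,600)))
E
```

```text
pics
[ 449.  -46. 1493.] [[-0.02, -1.0, 0.01], [-1.0, 0.02, -0.09], [0.09, -0.01, -1.0]] 489.08036976167904
[ 448. -782.  830.] [[0.98, -0.18, -0.02], [-0.14, -0.7, -0.7], [0.11, 0.69, -0.72]] 460.8819923572862
[ 338. -529.  384.] [[0.43, -0.9, -0.0], [-0.87, -0.42, 0.27], [-0.25, -0.12, -0.96]] 330.7701111483203
{'time_s': 0.15, 'joint_pos': array([-1.24810008e+00,  2.21068030e-01,  1.52734261e+00,  1.24076224e-05,
        1.39467668e+00, -1.26119020e-01]), 'joint_vel': array([ 0.00014838, -0.00107241, -0.00267197,  0.00223653, -0.00189139,
       -0.00081545]), 'effort': array([ 1.32147972e-03, -4.95190573e+01, -3.87882578e+01,  6.98795076e-02,
        5.30084688e-02, -8.47868591e-05]), 'tcp_pos': array([ 271.00960569, -562.60658971,  185.07731742]), 'tcp_rot': array([-1.70508585,  1.56930161,  1.88531988]), 'wrist_force': array([-0.1170917 , -1.26983455, -0.04753389]), 'moment': array([ 0.01712204, -0.02073633,  0.02219919]), 'gripper_width': 87.11357911003101}
```

View pics/t0b.png

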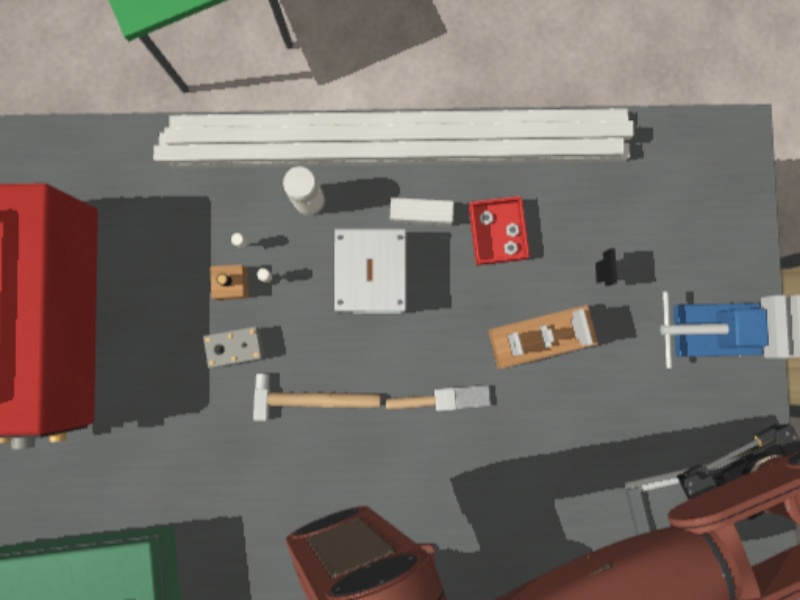

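View pics/s0b.png

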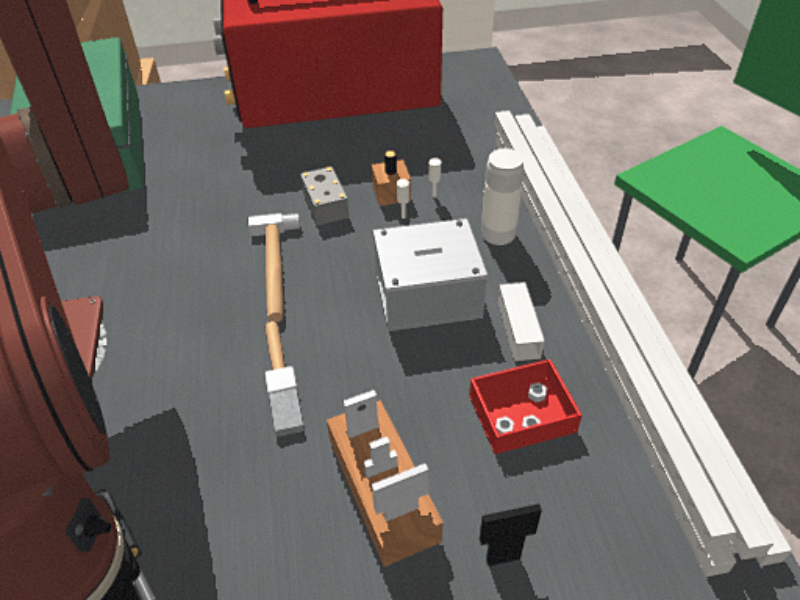

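The top view (800x600) shows pin stand at (228,282), terminal at (232,347) with the small opening on its right at about (245,344), jig window at (370,270), and rack at (543,336). The tee lug is in the rack's right-hand (−y) slot at about (583,328). The white look-alike pins and the black tee are to be ignored.

```bash
python3 - <<'E'
from h import *
t=load('t0'); s=load('s0')
k=.64
def P(n,c,u,v,z): print(n, ray(c,u*k,v*k,z).round(1))
P('pin top T',t,223,280,88); P('pin top S',s,390,155,88)
P('stand T',t,228,274,50)
P('small hole T',t,245,344,45); P('small hole S',s,328,194,45)
P('big T',t,219,350,45); P('big S',s,320,178,45)
P('window T',t,370,270,95); P('window S',s,428,252,95)
P('tee T',t,583,325,127); P('tee S',s,400,478,127)
P('bar T',t,516,342,117)
P('rack TL',t,489,329,50);P('rack TR',t,590,306,50);P('rack BL',t,500,367,50)
P('black',t,607,268,115)
# segmentation refinement in top
hsv=cv2.cvtColor(t['image'],cv2.COLOR_RGB2HSV)
def comp(m,u,v,z,n):
    N,l,st,ce=cv2.connectedComponentsWithStats(m.astype(np.uint8),connectivity=4)
    d=np.hypot(*(ce[1:]-[u*k,v*k]).T)+1e3*(st[1:,4]<5); i=1+d.argmin()
    pts=np.argwhere(l==i)[:,::-1]
    X=np.array([ray(t,a,b,z)[:2] for a,b in pts]).astype(np.float32)
    print(n,st[i],X.mean(0).round(1),cv2.minAreaRect(X))
V=hsv[...,2];S=hsv[...,1]
comp((V<60),245,344,45,'small');comp((V<60),219,350,45,'big')
comp((S>70)&(V<190),370,270,95,'win')
comp((S<40)&(V>120),228,347,45,'term')
comp((S<40)&(V>150),370,270,95,'plate')
comp((S<40)&(V>150),583,325,127,'tee')
E
python3 -c "
from h import *
i=load('t0')['image'][:,:,::-1]
a=cv2.resize(i[160:240,125:180],None,fx=7,fy=7,interpolation=2);b=cv2.resize(i[185:240,310:385],None,fx=5,fy=5,interpolation=2)
o=np.zeros((570,780,3),np.uint8);o[:560,:385]=a;o[:275,390:765]=b;cv2.imwrite('pics/crop.png',o)"
```

```text
pin top T [604.  279.3  88. ]
pin top S [604.4 276.7  88. ]
stand T [619.5 278.6  50. ]
small hole T [486.6 247.3  45. ]
small hole S [486.1 243.5  45. ]
big T [476.1 296.3  45. ]
big S [476.9 293.3  45. ]
window T [617.4   7.6  95. ]
window S [617.    5.9  95. ]
tee T [ 508.2 -373.5  127. ]
tee S [ 505.2 -380.5  127. ]
bar T [ 480.1 -254.1  117. ]
rack TL [ 507.  -213.9   50. ]
rack TR [ 547.4 -406.6   50. ]
rack BL [ 435.2 -232.7   50. ]
black [ 611.7 -423.9  115. ]
small [140 222   3   4  10] [477.5 293.2] ((477.4914855957031, 293.82135009765625), (8.886176109313965, 5.886314868927002), 0.2121850997209549)
big [140 222   3   4  10] [477.5 293.2] ((477.4914855957031, 293.82135009765625), (8.886176109313965, 5.886314868927002), 0.2121850997209549)
win [235 166   3  14  40] [619.2   9.9] ((618.307373046875, 9.934659957885742), (5.756392002105713, 37.643062591552734), 89.25554656982422)
term [131 209  36  27 603] [482.9 271.6] ((482.20416259765625, 273.31121826171875), (63.883602142333984, 99.43270111083984), 9.421226501464844)
plate [ 214  147   45   54 2312] [616.5   9.6] ((615.7306518554688, 10.175621032714844), (127.06949615478516, 153.41952514648438), 89.09357452392578)
tee [366 198  13  23 190] [ 504.6 -369.4] ((503.8981018066406, -368.49664306640625), (63.46632385253906, 25.946683883666992), 11.971590042114258)
```

View pics/crop.png

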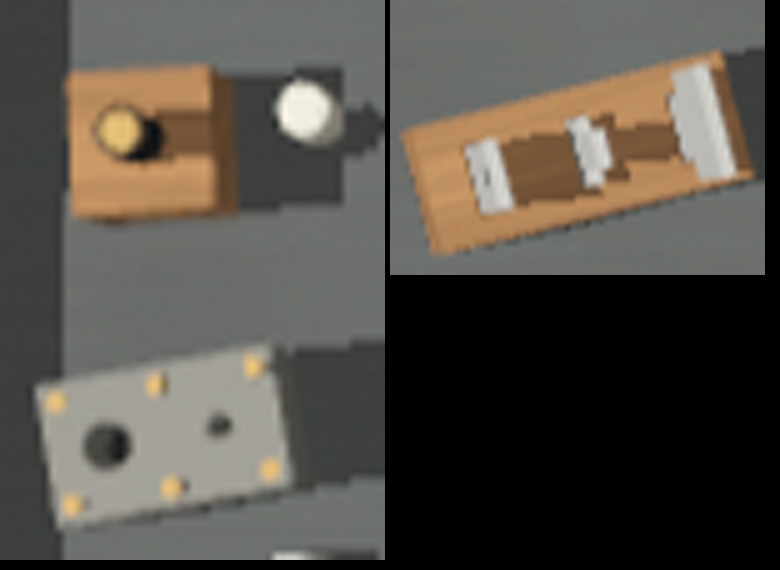

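The crop shows the pin (brass-topped) in the stand at crop (122,130), the small opening at (219,425) right of the big one at (107,446), and the widest piece (tee) in the −y rack slot. Both views agree to about 4 mm.

```bash
cat >> h.py <<'E'
from scipy.spatial.transform import Rotation as Ro
def Rt(yaw_jaw): # tool down, tool y (jaw) at world angle yaw_jaw
    x=np.array([0,0,-1.]); y=np.array([np.cos(yaw_jaw),np.sin(yaw_jaw),0]); return np.c_[x,y,np.cross(x,y)]
def go(p,jaw):
    o=ctrl.observe(); R=Ro.from_euler('xyz',o['tcp_rot']).as_matrix()
    # nearest of the two half turns
    rv=min((Ro.from_matrix(R.T@Rt(a)).as_rotvec() for a in (jaw,jaw+np.pi)),key=np.linalg.norm)
    print('t',round(o['time_s'],2),'tcp',o['tcp_pos'].round(1),'jawang',round(np.degrees(np.arctan2(R[1,1],R[0,1])),1),'down',R[:,0].round(3),'w',round(o['gripper_width'],1),'F',o['wrist_force'].round(1),'J6',round(o['joint_pos'][5],2))
    print('R',R.round(3).tolist())
    print('offset',(R.T@(np.array(p)-o['tcp_pos'])).round(1).tolist(),'rot',rv.round(3).tolist())
E
python3 - <<'E'
from h import *
go([604,278,250],0); go([604,278,250],np.pi/2)
E
```

```text
t 0.15 tcp [ 271.  -562.6  185.1] jawang -64.3 down [-0.     0.001 -1.   ] w 87.1 F [-0.1 -1.3 -0. ] J6 -0.13
R [[-0.0, 0.434, -0.901], [0.001, -0.901, -0.434], [-1.0, -0.001, -0.0]]
offset [-63.9, -613.0, -664.8] rot [-1.122, -0.001, 0.001]
t 0.15 tcp [ 271.  -562.6  185.1] jawang -64.3 down [-0.     0.001 -1.   ] w 87.1 F [-0.1 -1.3 -0. ] J6 -0.13
R [[-0.0, 0.434, -0.901], [0.001, -0.901, -0.434], [-1.0, -0.001, -0.0]]
offset [-63.9, -613.0, -664.8] rot [0.449, 0.0, 0.002]
```

>>> send_rows([
  {"offset": [-64,-61,-66],"rot": [-0.11,0,0]},
  {"offset": [-64,-307,-332],"rot": [-0.56,0,0]},
  {"offset": [-64,-307,-332],"rot": [-0.56,0,0]},
  {"offset": [-64,-307,-332],"rot": [-0.56,0,0]},
  {"offset": [-64,-307,-332],"rot": [-0.56,0,0]},
  {"offset": [-64,-307,-332],"rot": [-0.56,0,0]},
  {"offset": [-64,-613,-665],"rot": [-1.122,0,0]},
  {"offset": [-64,-613,-665],"rot": [-1.122,0,0]},
  {"offset": [-64,-613,-665],"rot": [-1.122,0,0]},
  {"offset": [-64,-613,-665],"rot": [-1.122,0,0]},
], grip=50)

```text
time_s: 1.15
tcp_pos: [451.5, -105.6, 240.7]
tcp_rot: [1.173, 1.57, -0.392]
wrist_force: [0.4, -0.9, -0.1]
gripper_width: 49.7
```

```bash
python3 - <<'E'
from h import *
go([604,278,220],0)
E
```

```text
t 1.15 tcp [ 451.5 -105.6  240.7] jawang 0.3 down [ 0. -0. -1.] w 49.7 F [ 0.4 -0.9 -0.1] J6 -0.41
R [[0.0, 1.0, 0.005], [-0.0, 0.005, -1.0], [-1.0, 0.0, 0.0]]
offset [20.7, 154.5, -382.8] rot [0.005, 0.0, -0.0]
```

>>> send_rows([
  {"offset": [10,154,-382],"rot": [0.005,0,0]},
  {"offset": [10,154,-382],"rot": [0.005,0,0]},
  {"offset": [10,154,-382],"rot": [0.005,0,0]},
  {"offset": [10,154,-382],"rot": [0.005,0,0]},
  {"offset": [10,154,-382],"rot": [0.005,0,0]},
  {"offset": [10,154,-382],"rot": [0.005,0,0]},
  {"offset": [10,154,-382],"rot": [0.005,0,0]},
  {"offset": [10,154,-382],"rot": [0.005,0,0]},
  {"offset": [10,154,-382],"rot": [0.005,0,0]},
  {"offset": [10,154,-382],"rot": [0.005,0,0]},
])

```text
time_s: 2.15
tcp_pos: [604.8, 275.9, 229.2]
tcp_rot: [-1.249, 1.569, -2.822]
wrist_force: [-0.7, 0.0, 0.5]
gripper_width: 49.7
```

```bash
python3 - <<'E'
from h import *
go([604,278,100],0)
w=snap('wrist','w1'); print((-w['R'].T@w['t']).round(0), [proj(w,p).round(0) for p in ([604,278,88],[486,245,45])])
cv2.imwrite('pics/w1b.png',cv2.resize(w['image'][:,:,::-1],(800,600)))
E
```

```text
t 2.15 tcp [604.8 275.9 229.2] jawang -0.1 down [-0.002 -0.001 -1.   ] w 49.7 F [-0.7  0.   0.5] J6 0.31
R [[-0.002, 1.0, -0.002], [-0.001, -0.002, -1.0], [-1.0, -0.002, 0.001]]
offset [129.2, -0.6, -2.1] rot [-0.002, 0.001, 0.002]
[605. 352. 428.] [array([255., 167.]), array([157., 187.])]
```

View pics/w1b.png

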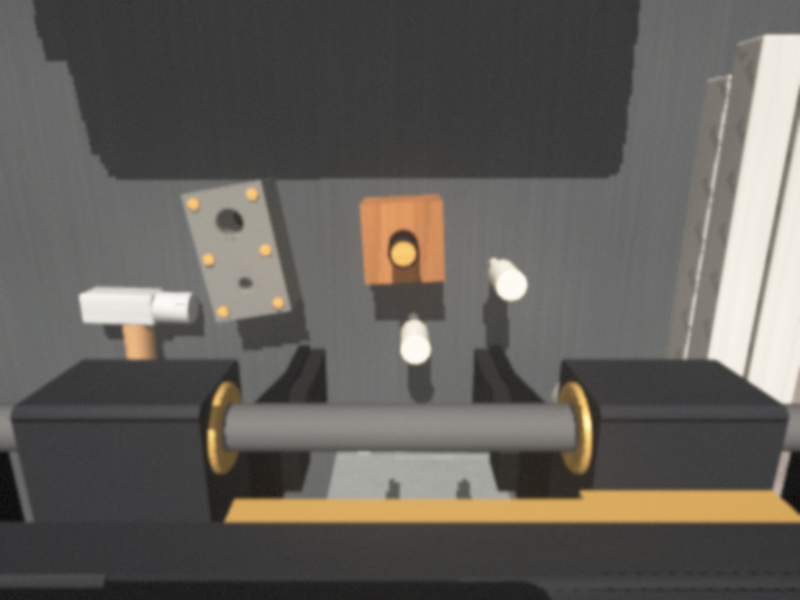

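Wrist view (800x600): pin cap at (403,254), small opening at (245,283), big one at (230,220), white look-alikes at (510,284) and (415,346), the jaws' path is clear of them.

```bash
python3 - <<'E'
from h import *
w=load('w1'); h=cv2.cvtColor(w['image'],cv2.COLOR_RGB2HSV); H,S,V=cv2.split(h)
def near(m,u,v,z,n):
    N,l,st,ce=cv2.connectedComponentsWithStats(m.astype(np.uint8),connectivity=4)
    i=1+(np.hypot(*(ce[1:]-[u,v]).T)+1e3*(st[1:,4]<6)).argmin(); print(n,st[i],ce[i].round(1),ray(w,*ce[i],z).round(1))
print(h[163,258],h[182,157],h[182,150])
near((H>17)&(H<35)&(S>100)&(V>120),258,163,88,'pin')
near((V<85),157,181,45,'hole'); near((V<85),147,141,45,'big')
# screw heads on top of the terminal
m=((H>12)&(H<35)&(S>90)&(V>110)).astype(np.uint8)
N,l,st,ce=cv2.connectedComponentsWithStats(m)
P=np.array([ray(w,*c,46)[:2] for c,s in zip(ce[1:],st[1:]) if s[4]>5 and 110<c[0]<195 and c[1]<215]); print(P.round(1),P.mean(0))
near((V>200)&(S<40),326,182,78,'w1');near((V>200)&(S<40),266,221,78,'w2')
E
```

```text
[ 20 138 246] [17 25 90] [ 18  19 163]
pin [251 156  14  13 145] [257.7 162. ] [606.5 283.4  88. ]
hole [140 135  15  11 132] [147.1 140.2] [478.9 300.6  45. ]
big [140 135  15  11 132] [147.1 140.2] [478.9 300.6  45. ]
[[496.8 319.6]
 [453.3 312.4]
 [503.4 278.1]
 [460.  270.7]
 [510.3 236.7]
 [466.8 229.7]] [481.77526177 274.5381059 ]
w1 [314 166  23  26 423] [325.  178.9] [679.9 262.5  78. ]
w2 [256 205  20  28 416] [265.1 219. ] [614.9 215.9  78. ]
```

>>> send_rows([
  {"offset": [50,0,-4]},
  {"offset": [100,0,-4]},
  {"offset": [150,0,-4]},
  {"offset": [171,0,-4]},
  {"offset": [171,0,-4]},
  {"offset": [171,0,-4]},
], grip=50)

```text
schema error: expected keys offset, rot
```

>>> send_rows([
  {"offset": [0,0,0]},
  {"offset": [0,0,0]},
  {"offset": [0,0,0]},
  {"offset": [0,0,0]},
  {"offset": [0,0,0]},
  {"offset": [0,0,0]},
  {"offset": [0,0,0]},
], grip=0, squeeze=5)

```text
schema error: expected keys offset, rot
```

>>> send_rows([
  {"offset": [50,0,-4],"rot": [0,0,0]},
  {"offset": [100,0,-4],"rot": [0,0,0]},
  {"offset": [150,0,-4],"rot": [0,0,0]},
  {"offset": [171,0,-4],"rot": [0,0,0]},
  {"offset": [171,0,-4],"rot": [0,0,0]},
  {"offset": [171,0,-4],"rot": [0,0,0]},
], grip=50)

```text
time_s: 2.8
tcp_pos: [605.9, 276.9, 60.9]
tcp_rot: [1.51, 1.57, -0.067]
wrist_force: [1.0, 0.4, -0.1]
gripper_width: 49.9
```

>>> send_rows([
  {"offset": [0,0,0],"rot": [0,0,0]},
  {"offset": [0,0,0],"rot": [0,0,0]},
  {"offset": [0,0,0],"rot": [0,0,0]},
  {"offset": [0,0,0],"rot": [0,0,0]},
  {"offset": [0,0,0],"rot": [0,0,0]},
  {"offset": [0,0,0],"rot": [0,0,0]},
  {"offset": [0,0,0],"rot": [0,0,0]},
], grip=0, squeeze=5)

```text
time_s: 3.5
tcp_pos: [605.2, 278.4, 59.5]
tcp_rot: [-1.403, 1.571, -2.978]
wrist_force: [-0.4, -0.6, -0.2]
gripper_width: 4.0
```

```bash
python3 - <<'E'
from h import *
go([605,280,60],0)
s=snap('side','s1');w=snap('wrist','w2');t=snap('top','t1')
o=np.zeros((600,800,3),np.uint8)
o[:300,:400]=cv2.resize(s['image'][60:180,180:340],(400,300));o[300:,:400]=cv2.resize(t['image'][150:240,110:230],(400,300))
o[100:400,400:]=cv2.resize(w['image'],(400,300))
cv2.imwrite('pics/c2.png',o[:,:,::-1])
E
```

```text
t 3.5 tcp [605.2 278.4  59.5] jawang -0.3 down [-0. -0. -1.] w 4.0 F [-0.4 -0.6 -0.2] J6 0.32
R [[-0.0, 1.0, -0.005], [-0.0, -0.005, -1.0], [-1.0, -0.0, 0.0]]
offset [-0.5, -0.3, -1.6] rot [-0.005, 0.0, 0.0]
```

View pics/c2.png

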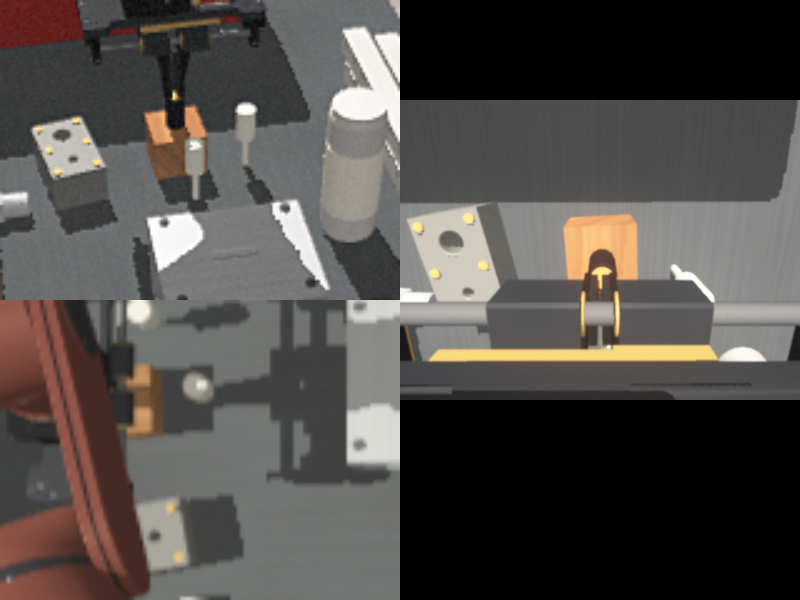

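```bash
python3 - <<'E'
from h import *
w=snap('wrist','w3'); s=load('s1')
go([605,280,60],0)
W=cv2.resize(w['image'][130:240,170:340],None,fx=4.6,fy=4.6,interpolation=2)
S=cv2.resize(s['image'][70:140,220:290],None,fx=5.6,fy=5.6,interpolation=2)
# fingers & pin projections
for n,c in(('w',w),('s',s)):
    print(n,[(k,proj(c,p).round(0).tolist()) for k,p in dict(tip=[605,278,60],grasp=[605,278,79],pintop=[605,281,88],pinbot=[605,281,50]).items()])
o=np.zeros((600,800,3),np.uint8); o[:W.shape[0]][:,:W.shape[1]]=W[:600,:800]
cv2.imwrite('pics/c3.png',cv2.cvtColor(np.hstack([cv2.resize(W,(470,392)),S[:392,:330]]),cv2.COLOR_RGB2BGR))
E
```

```text
t 3.7 tcp [605.3 278.3  59.5] jawang -0.3 down [-0. -0. -1.] w 0.4 F [ 0.8 -0.1 -0.4] J6 0.32
R [[-0.0, 1.0, -0.005], [-0.0, -0.005, -1.0], [-1.0, -0.0, 0.0]]
offset [-0.5, -0.3, -1.6] rot [-0.005, 0.0, 0.0]
w [('tip', [256.0, 218.0]), ('grasp', [256.0, 230.0]), ('pintop', [256.0, 231.0]), ('pinbot', [256.0, 208.0])]
s [('tip', [250.0, 107.0]), ('grasp', [250.0, 102.0]), ('pintop', [250.0, 98.0]), ('pinbot', [250.0, 110.0])]
```

View pics/c3.png

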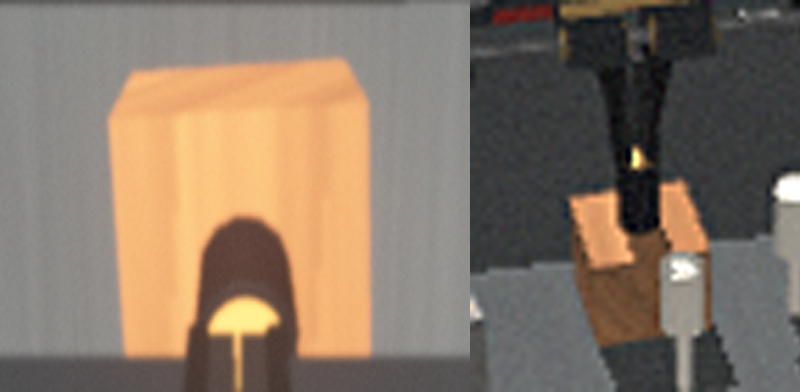

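The fingers shut to 0.4 mm with no force, and the cap still shows in the stand with the tips apparently above it. I'll check where the tips really are relative to the reported TCP.

>>> send_rows([
  {"offset": [0,0,0],"rot": [0,0,0]},
  {"offset": [0,0,0],"rot": [0,0,0]},
  {"offset": [0,0,0],"rot": [0,0,0]},
  {"offset": [-50,0,0],"rot": [0,0,0]},
  {"offset": [-60,0,0],"rot": [0,0,0]},
  {"offset": [-60,0,0],"rot": [0,0,0]},
  {"offset": [-60,0,0],"rot": [0,0,0]},
], grip=40)

```text
time_s: 4.4
tcp_pos: [605.1, 278.3, 119.2]
tcp_rot: [-0.732, 1.571, -2.308]
wrist_force: [0.1, -0.3, 0.4]
gripper_width: 38.8
```

```bash
python3 - <<'E'
from h import *
s=snap('side','s2');w=snap('wrist','w4');go([605,280,60],0)
o=ctrl.observe(); x,y,z=o['tcp_pos']; g=o['gripper_width']/2
def mk(c,r,f,off):
    im=cv2.resize(c['image'][r[0]:r[1],r[2]:r[3]],None,fx=f,fy=f,interpolation=2)[:,:,::-1].copy()
    for p,col in (([x-g,y,z],(0,0,255)),([x+g,y,z],(0,0,255)),([x-g,y,z+19],(0,255,0)),([x+g,y,z+19],(0,255,0)),([x,y+2,88],(255,0,255))):
        q=proj(c,p); cv2.drawMarker(im,(int((q[0]-r[2]+.5)*f),int((q[1]-r[0]+.5)*f)),col,0,12,1)
    return im
a=mk(s,(50,130,205,305),4,0);b=mk(w,(130,250,186,326),2.8,0)
H=max(a.shape[0],b.shape[0]);pad=lambda i:cv2.copyMakeBorder(i,0,H-i.shape[0],0,0,0)
cv2.imwrite('pics/c4.png',np.hstack([pad(a),pad(b)]))
E
```

```text
t 4.5 tcp [604.1 277.9 117.6] jawang -0.3 down [-0.003 -0.001 -1.   ] w 39.6 F [-1.4 -1.  -0. ] J6 0.32
R [[-0.003, 1.0, -0.005], [-0.001, -0.005, -1.0], [-1.0, -0.003, 0.001]]
offset [57.6, 1.0, -2.1] rot [-0.005, 0.001, 0.003]
```

View pics/c4.png

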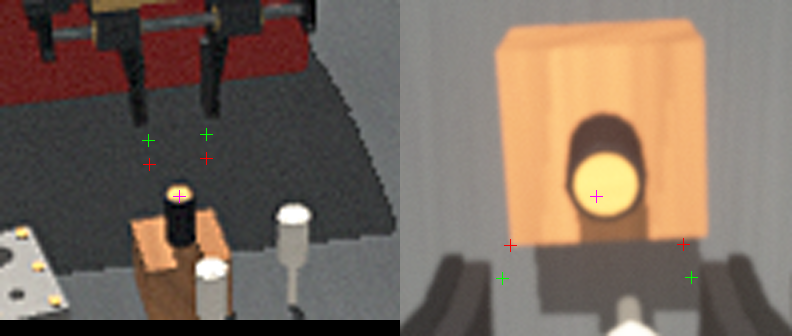

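The picture shows (side and wrist alike) that the real fingertips (side crop (138,122),(213,115)) sit about 33 mm short of the reported TCP (red marks at about (149,163),(206,158)). So the pads closed above the pin. I'll treat real tip z as TCP z + 33 mm and descend further.

>>> send_rows([
  {"offset": [0,1.4,-4],"rot": [0,0,0]},
  {"offset": [45,1.4,-4],"rot": [0,0,0]},
  {"offset": [70,1.4,-4],"rot": [0,0,0]},
  {"offset": [80,1.4,-4],"rot": [0,0,0]},
  {"offset": [90,1.4,-4],"rot": [0,0,0]},
  {"offset": [90,1.4,-4],"rot": [0,0,0]},
  {"offset": [90,1.4,-4],"rot": [0,0,0]},
], grip=45)

```text
time_s: 5.2
tcp_pos: [607.7, 282.7, 30.8]
tcp_rot: [1.915, 1.569, 0.339]
wrist_force: [-0.1, 0.5, -0.2]
gripper_width: 45.3
```

>>> send_rows([
  {"offset": [0,0,0],"rot": [0,0,0]},
  {"offset": [0,0,0],"rot": [0,0,0]},
  {"offset": [0,0,0],"rot": [0,0,0]},
  {"offset": [0,0,0],"rot": [0,0,0]},
  {"offset": [0,0,0],"rot": [0,0,0]},
  {"offset": [0,0,0],"rot": [0,0,0]},
  {"offset": [0,0,0],"rot": [0,0,0]},
], grip=0, squeeze=5)

```text
time_s: 5.9
tcp_pos: [607.0, 282.5, 30.1]
tcp_rot: [1.891, 1.57, 0.316]
wrist_force: [-0.6, 0.6, 3.8]
gripper_width: 21.8
```

>>> send_rows([
  {"offset": [0,0,0],"rot": [0,0,0]},
  {"offset": [0,0,0],"rot": [0,0,0]},
  {"offset": [0,0,0],"rot": [0,0,0]},
  {"offset": [0,0,0],"rot": [-0.14,0,0]},
  {"offset": [0,0,0],"rot": [-0.28,0,0]},
  {"offset": [0,0,0],"rot": [-0.42,0,0]},
  {"offset": [0,0,0],"rot": [-0.56,0,0]},
  {"offset": [0,0,0],"rot": [-0.7,0,0]},
  {"offset": [0,0,0],"rot": [-0.84,0,0]},
  {"offset": [0,0,0],"rot": [-0.98,0,0]},
], grip=45)

```text
time_s: 6.9
tcp_pos: [606.5, 282.3, 29.2]
tcp_rot: [-2.249, 1.57, -2.839]
wrist_force: [-0.1, -0.1, 0.5]
gripper_width: 45.0
```

>>> send_rows([
  {"offset": [0,0,0],"rot": [-0.14,0,0]},
  {"offset": [0,0,0],"rot": [-0.28,0,0]},
  {"offset": [0,0,0],"rot": [-0.42,0,0]},
  {"offset": [0,0,0],"rot": [-0.56,0,0]},
  {"offset": [0,0,0],"rot": [-0.59,0,0]},
  {"offset": [0,0,0],"rot": [-0.59,0,0]},
  {"offset": [0,0,0],"rot": [-0.59,0,0]},
])

```text
time_s: 7.6
tcp_pos: [606.6, 282.3, 29.4]
tcp_rot: [-2.839, 1.57, -2.846]
wrist_force: [0.5, 0.2, 0.4]
gripper_width: 44.9
```

>>> send_rows([
  {"offset": [0,0,0],"rot": [0,0,0]},
  {"offset": [0,0,0],"rot": [0,0,0]},
  {"offset": [0,0,0],"rot": [0,0,0]},
  {"offset": [0,0,0],"rot": [0,0,0]},
  {"offset": [0,0,0],"rot": [0,0,0]},
  {"offset": [0,0,0],"rot": [0,0,0]},
  {"offset": [0,0,0],"rot": [0,0,0]},
], grip=0, squeeze=12)

```text
time_s: 8.3
tcp_pos: [606.8, 282.3, 29.6]
tcp_rot: [-0.009, 1.571, -0.015]
wrist_force: [0.3, -0.9, 1.1]
gripper_width: 21.8
```

```bash
python3 - <<'E'
from h import *
w=snap('wrist','w5'); go([607,282,80],np.pi/2)
s=snap('side','s3')
cv2.imwrite('pics/w5b.png',cv2.resize(w['image'][:,:,::-1],(640,480)))
E
```

```text
t 8.35 tcp [606.7 282.3  29.6] jawang 89.7 down [-0.  0. -1.] w 21.4 F [-0.2 -0.6 -0.1] J6 -1.25
R [[-0.0, 0.006, 1.0], [0.0, 1.0, -0.006], [-1.0, 0.0, -0.0]]
offset [-50.4, -0.3, 0.3] rot [-0.006, -0.0, -0.0]
```

View pics/w5b.png

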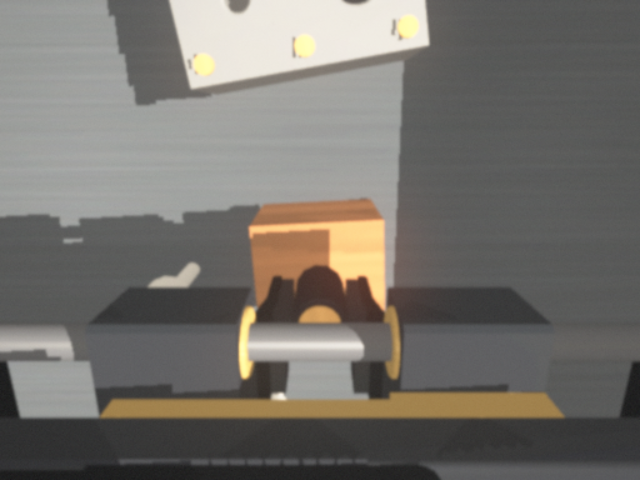

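The picture shows the pin cap at (320,313) between the pads on the stand, with the terminal at the top. Width 21.8 mm: pin held, and centred at TCP (606.7, 282.3) after the two-way grip. Next I lift, shift towards the opening and look again.

>>> send_rows([
  {"offset": [-20,0,0],"rot": [0,0,0]},
  {"offset": [-60,0,0],"rot": [0,0,0]},
  {"offset": [-100,0,0],"rot": [0,0,0]},
  {"offset": [-100,-32,-40],"rot": [0,0,0]},
  {"offset": [-100,-32,-62],"rot": [0,0,0]},
  {"offset": [-100,-32,-62],"rot": [0,0,0]},
  {"offset": [-100,-32,-62],"rot": [0,0,0]},
  {"offset": [-100,-32,-62],"rot": [0,0,0]},
])

```text
time_s: 9.2
tcp_pos: [545.5, 250.9, 129.8]
tcp_rot: [0.235, 1.57, 0.23]
wrist_force: [-1.5, 0.7, 0.2]
gripper_width: 21.6
```

```bash
python3 - <<'E'
from h import *
w=snap('wrist','w6'); go([487,250,130],np.pi/2)
print(proj(w,[487,250,45]),proj(w,[482,274,45]))
h=cv2.cvtColor(w['image'],cv2.COLOR_RGB2HSV);H,S,V=cv2.split(h)
N,l,st,ce=cv2.connectedComponentsWithStats(((H>12)&(H<35)&(S>90)&(V>110)).astype(np.uint8))
for i in range(1,N):
    if 8<st[i,4]<600: print('br',st[i],ce[i].round(1),ray(w,*ce[i],46).round(1))
N,l,st,ce=cv2.connectedComponentsWithStats((V<95).astype(np.uint8))
for i in range(1,N):
    if 20<st[i,4]<1500 and ce[i][1]<230: print('dk',st[i],ce[i].round(1),ray(w,*ce[i],45).round(1))
cv2.imwrite('pics/w6b.png',cv2.resize(w['image'][:,:,::-1],(640,480)))
E
```

```text
t 9.25 tcp [545.4 250.9 129.6] jawang 89.7 down [ 0.001  0.    -1.   ] w 21.5 F [-0.2  0.6 -0.3] J6 -1.27
R [[0.001, 0.006, 1.0], [0.0, 1.0, -0.006], [-1.0, 0.0, 0.001]]
offset [-0.4, -1.2, -58.4] rot [-0.006, 0.001, -0.0]
[252.49869523 114.68621497] [281.23840681 108.3714586 ]
br [325  68   4   7  23] [326.3  71.3] [453.1 309.9  46. ]
br [223  88   3   5  13] [223.8  90. ] [467.  226.7  46. ]
br [331 123   5   7  27] [332.7 125.9] [496.6 317.5  46. ]
br [281 132   5   6  22] [282.7 134.3] [503.4 275.5  46. ]
br [234 140   5   7  24] [235.5 142.8] [510.3 235.3  46. ]
br [296 203  10   9  31] [300.6 207.2] [568.9 292.7  46. ]
br [307 202   5   7   9] [309.2 204.8] [566.6 300.4  46. ]
br [309 207   5   7  14] [311.3 210.1] [571.7 302.5  46. ]
br [283 208  11   6  26] [287.3 209.7] [571.2 280.8  46. ]
br [191 245  14  59 469] [196.2 274. ] [636.  194.8  46. ]
br [239 244  34  15 399] [255.4 252.1] [613.3 251.6  46. ]
dk [  0   0 172   5 452] [89.2  1.6] [401.4 125.4  45. ]
dk [180  90  18  15 124] [187.4  96.7] [472.1 196.4  45. ]
dk [300  93  14  19 186] [306.5 102.1] [477.1 294.9  45. ]
dk [184 103  22  20 160] [191.6 114.6] [486.6 199.   45. ]
dk [250 109   8   6  36] [253.5 111.5] [484.4 250.9  45. ]
dk [188 124  17  12 103] [195.  129.9] [499.3 201.1  45. ]
dk [192 138   9  11  39] [195.5 144. ] [511.3 200.8  45. ]
dk [  0 214  15  11 119] [  7.  218.8] [578.7  24.7  45. ]
```

View pics/w6b.png

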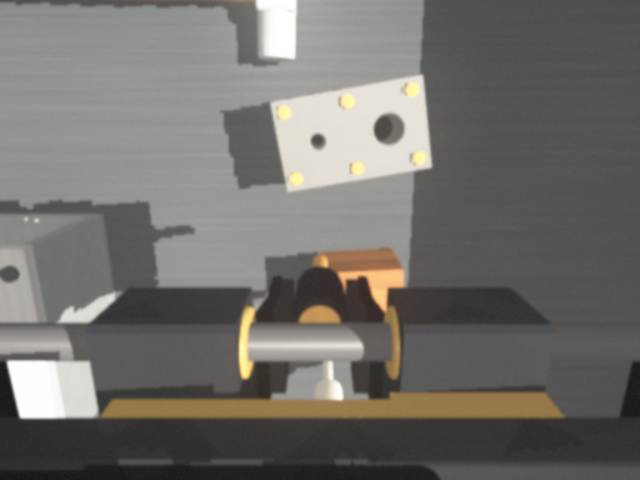

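```bash
python3 - <<'E'
from h import *
w=load('w6')
for z in (110,115,150): print(z,proj(w,[545.4,250.9,z]).round(1))
for z in (188,): print(z,proj(w,[545.4,250.9,z]).round(1))
c=w['image'][196:224,244:270].astype(int)
m=(c[...,0]-c[...,2]>45)
for r,row in zip(range(196,224),m): print(r,''.join('#' if a else '.' for a in row))
E
```

```text
110 [253.8 206.1]
115 [253.8 208.5]
150 [253.6 228.6]
188 [253.2 260.4]
196 ..........................
197 ..........................
198 ..........................
199 ..........................
200 ..........................
201 ...................#.#####
202 .............#############
203 ............##############
204 ..........################
205 ........##################
206 .......###################
207 .......###################
208 .......###################
209 .......###################
210 ......####################
211 ......####################
212 ......####################
213 ...........###############
214 ...............###..######
215 .....................#####
216 .......................###
217 ........................##
218 .........................#
219 .........................#
220 ..........................
221 ..........................
222 ..........................
223 ..........................
```

```bash
python3 - <<'E'
from h import *
for f,p,j in (('w0',[271.0,-562.6,185.1],-64.3),('w1',[604.8,275.9,229.2],-.1),('w2',[605.2,278.4,59.5],-.3),('w3',[605.3,278.3,59.5],-.3),('w4',[604.1,277.9,117.6],-.3),('w5',[606.7,282.3,29.6],89.7),('w6',[545.4,250.9,129.6],89.7)):
    c=load(f); R=Rt(np.radians(j)); 
    print(f,(c['R']@p+c['t']).round(1),'optical axis in tool',(R.T@c['R'][2]).round(4),'camx in tool',(R.T@c['R'][0]).round(4), 'cam pos in tool',(R.T@(-c['R'].T@c['t']-p)).round(1))
E
```

```text
w0 [  1.3  17.8 211.2] optical axis in tool [ 0.9622 -0.0022  0.2722] camx in tool [2.2e-03 1.0e+00 2.0e-04] cam pos in tool [-198.4   -0.9  -74.7]
w1 [  0.5  18.8 211.7] optical axis in tool [ 0.962  -0.0017  0.2731] camx in tool [1.5e-03 1.0e+00 9.0e-04] cam pos in tool [-1.985e+02 -1.000e-01 -7.590e+01]
w2 [  0.5  18.8 211.7] optical axis in tool [9.621e-01 2.000e-04 2.726e-01] camx in tool [-2.e-04  1.e+00  1.e-04] cam pos in tool [-198.5   -0.5  -75.7]
w3 [  0.6  18.8 211.7] optical axis in tool [9.621e-01 2.000e-04 2.725e-01] camx in tool [-3.e-04  1.e+00  1.e-04] cam pos in tool [-198.5   -0.6  -75.8]
w4 [2.000e-01 1.880e+01 2.122e+02] optical axis in tool [ 0.962  -0.0015  0.2731] camx in tool [1.5e-03 1.0e+00 2.0e-04] cam pos in tool [-1.99e+02  1.00e-01 -7.60e+01]
w5 [ -1.1  18.1 211.6] optical axis in tool [9.618e-01 4.000e-04 2.737e-01] camx in tool [-7.e-04  1.e+00  1.e-03] cam pos in tool [-198.6    1.   -75.4]
w6 [ -1.1  18.1 211.8] optical axis in tool [9.616e-01 7.000e-04 2.745e-01] camx in tool [-1.e-03  1.e+00  9.e-04] cam pos in tool [-198.7    1.   -75.5]
```

The wrist view shows the pin held upright with its brass tip at (320,258), small opening at (318,141), all six screws visible. Screw symmetry gives the opening at about (486, 249), consistent with the earlier views after removing a ~1 mm camera bias.

>>> send_rows([
  {"offset": [0,-1,-30],"rot": [0,0,0]},
  {"offset": [0,-2.3,-59.2],"rot": [0,0,0]},
  {"offset": [0,-2.3,-59.2],"rot": [0,0,0]},
  {"offset": [40,-2.3,-59.2],"rot": [0,0,0]},
  {"offset": [58,-2.3,-59.2],"rot": [0,0,0]},
  {"offset": [58,-2.3,-59.2],"rot": [0,0,0]},
  {"offset": [58,-2.3,-59.2],"rot": [0,0,0]},
])

```text
time_s: 9.95
tcp_pos: [486.3, 248.8, 71.9]
tcp_rot: [-0.813, 1.571, -0.819]
wrist_force: [0.4, 0.9, -0.6]
gripper_width: 21.7
```

>>> send_rows([
  {"offset": [3,0,0],"rot": [0,0,0]},
  {"offset": [6,0,0],"rot": [0,0,0]},
  {"offset": [8,0,0],"rot": [0,0,0]},
  {"offset": [10,0,0],"rot": [0,0,0]},
  {"offset": [10,0,0],"rot": [0,0,0]},
])

```text
time_s: 10.45
tcp_pos: [485.2, 248.7, 61.5]
tcp_rot: [-2.943, 1.571, -2.949]
wrist_force: [0.5, -0.0, -0.4]
gripper_width: 21.7
```

```bash
python3 - <<'E'
from h import *
go([486.2,249,24.5],np.pi/2);print(ctrl.observe()['wrist_force'],ctrl.observe()['moment'])
E
```

```text
t 10.45 tcp [485.2 248.7  61.5] jawang 89.7 down [-0. -0. -1.] w 21.7 F [ 0.5 -0.  -0.4] J6 -1.24
R [[-0.0, 0.006, 1.0], [-0.0, 1.0, -0.006], [-1.0, -0.0, -0.0]]
offset [37.0, 0.3, 1.0] rot [-0.006, -0.0, 0.0]
[ 0.49288464 -0.00567534 -0.43578898] [ 0.12062299 -0.12477865  0.02916742]
```

>>> send_rows([
  {"offset": [5,0,0],"rot": [0,0,0]},
  {"offset": [10,0,0],"rot": [0,0,0]},
  {"offset": [15,0,0],"rot": [0,0,0]},
  {"offset": [15,0,0],"rot": [0,0,0]},
])

```text
time_s: 10.85
tcp_pos: [484.5, 248.5, 45.4]
tcp_rot: [-2.832, 1.569, -2.838]
wrist_force: [0.3, 1.0, -0.7]
gripper_width: 21.3
```

>>> send_rows([
  {"offset": [5,0,0],"rot": [0,0,0]},
  {"offset": [10,0,0],"rot": [0,0,0]},
  {"offset": [15,0,0],"rot": [0,0,0]},
  {"offset": [17,0,0],"rot": [0,0,0]},
  {"offset": [17,0,0],"rot": [0,0,0]},
])

```text
time_s: 11.35
tcp_pos: [485.0, 248.6, 29.1]
tcp_rot: [-2.808, 1.57, -2.814]
wrist_force: [0.8, -0.3, -1.1]
gripper_width: 21.6
```

>>> send_rows([
  {"offset": [2,0,0],"rot": [0,0,0]},
  {"offset": [4,0,0],"rot": [0,0,0]},
  {"offset": [5,0,0],"rot": [0,0,0]},
  {"offset": [5.5,0,0],"rot": [0,0,0]},
  {"offset": [5.5,0,0],"rot": [0,0,0]},
])

```text
time_s: 11.85
tcp_pos: [485.7, 248.8, 24.6]
tcp_rot: [0.187, 1.57, 0.181]
wrist_force: [-0.8, -1.2, 4.6]
gripper_width: 21.4
```

```bash
python3 - <<'E'
from h import *
go([486.2,249,24.5],np.pi/2)
s=snap('side','s4');w=snap('wrist','w7')
a=cv2.resize(s['image'][70:160,170:290],None,fx=4,fy=4,interpolation=2);b=cv2.resize(w['image'][100:260,186:326],None,fx=2.25,fy=2.25,interpolation=2)
cv2.imwrite('pics/c7.png',np.hstack([a,b])[:,:,::-1])
E
```

```text
t 11.85 tcp [485.7 248.8  24.6] jawang 89.7 down [ 0.  0. -1.] w 21.4 F [-0.8 -1.2  4.6] J6 -1.24
R [[0.0, 0.006, 1.0], [0.0, 1.0, -0.006], [-1.0, 0.0, 0.0]]
offset [0.1, 0.2, 0.5] rot [-0.006, 0.0, -0.0]
```

View pics/c7.png

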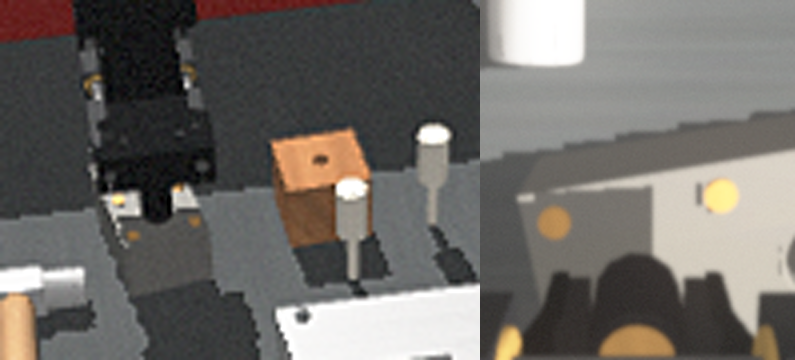

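The pin stands in the opening at side crop (158,200), the grip sits on the terminal at crop right (640,300), and 4.6 N of contact appeared exactly at the expected TCP height of 24.6. A short extra push, then release and move off to the rack.

>>> send_rows([
  {"offset": [1.5,0,0],"rot": [0,0,0]},
  {"offset": [1.5,0,0],"rot": [0,0,0]},
])

```text
time_s: 12.15
tcp_pos: [486.3, 248.9, 24.1]
tcp_rot: [0.155, 1.569, 0.149]
wrist_force: [-3.6, -2.5, 9.9]
gripper_width: 21.5
```

>>> send_rows([
  {"offset": [0,0,0],"rot": [0,0,0]},
  {"offset": [0,0,0],"rot": [0,0,0]},
  {"offset": [0,0,0],"rot": [0,0,0]},
  {"offset": [0,0,0],"rot": [0,0,0]},
  {"offset": [-20,0,0],"rot": [0,0,0]},
  {"offset": [-60,0,0],"rot": [0,0,0]},
  {"offset": [-110,0,0],"rot": [0,0,0]},
  {"offset": [-160,0,0],"rot": [0,0,0]},
  {"offset": [-200,0,0],"rot": [0,0,0]},
  {"offset": [-200,0,0],"rot": [0,0,0]},
], grip=45)

```text
time_s: 13.15
tcp_pos: [489.2, 250.2, 230.3]
tcp_rot: [0.34, 1.558, 0.334]
wrist_force: [0.3, 0.8, -0.1]
gripper_width: 45.1
```

```bash
python3 - <<'E'
from h import *
go([440,-360,200],np.radians(-78))
s=snap('side','s5')
h=cv2.cvtColor(s['image'],cv2.COLOR_RGB2HSV)
m=((h[...,0]>12)&(h[...,0]<32)&(h[...,1]>90)&(h[...,2]>140)).astype(np.uint8)
N,l,st,ce=cv2.connectedComponentsWithStats(m)
for z in (83,88):print('expected cap',z,proj(s,[486,249,z]).round(1))
for i in range(1,N):
    if abs(ce[i][0]-210)<25 and abs(ce[i][1]-118)<30: print(st[i],ce[i].round(1))
E
```

```text
t 13.15 tcp [489.2 250.2 230.3] jawang 89.7 down [ 0.012  0.004 -1.   ] w 45.1 F [ 0.3  0.8 -0.1] J6 -1.24
R [[0.012, 0.006, 1.0], [0.004, 1.0, -0.006], [-1.0, 0.004, 0.012]]
offset [27.2, -610.5, -46.1] rot [-0.215, 0.012, -0.003]
expected cap 83 [208.4 111.8]
expected cap 88 [208.2 110.2]
[209 107   3   2   5] [209.8 107.6]
[195 110   2   3   6] [195.5 111. ]
[205 110   6   5  21] [207.5 112.1]
[213 116   3   2   4] [214.  116.2]
[198 119   3   2   5] [199.2 119.6]
[217 124   3   2   5] [218.2 124.6]
[202 128   3   2   6] [203.  128.5]
```

Pin cap seen at (207.5,112.1) in the side image, where a home pin should be (208.4,111.8). On to the rack.

>>> send_rows([
  {"offset": [0,-40,-4],"rot": [0.14,0,0]},
  {"offset": [5,-90,-8],"rot": [0.29,0,0]},
  {"offset": [5,-140,-10],"rot": [0.44,0,0]},
  {"offset": [5,-190,-14],"rot": [0.59,0,0]},
  {"offset": [5,-240,-18],"rot": [0.74,0,0]},
  {"offset": [5,-290,-22],"rot": [0.89,0,0]},
  {"offset": [5,-340,-26],"rot": [1.04,0,0]},
  {"offset": [5,-390,-30],"rot": [1.19,0,0]},
  {"offset": [5,-440,-33],"rot": [1.34,0,0]},
  {"offset": [5,-480,-36],"rot": [1.48,0,0]},
])

```text
time_s: 14.2
tcp_pos: [445.0, -233.0, 215.5]
tcp_rot: [-2.22, 1.568, 2.57]
wrist_force: [1.4, 0.5, 0.6]
gripper_width: 44.6
```

```bash
python3 - <<'E'
from h import *
go([440,-360,170],np.radians(-78))
E
```

```text
t 14.2 tcp [ 445.  -233.   215.5] jawang 4.5 down [-0.002  0.002 -1.   ] w 44.6 F [1.4 0.5 0.6] J6 -0.72
R [[-0.002, 0.997, 0.078], [0.002, 0.078, -0.997], [-1.0, -0.002, -0.002]]
offset [45.3, -14.8, 126.3] rot [1.439, 0.0, 0.003]
```

>>> send_rows([
  {"offset": [10,-5,30],"rot": [0.14,0,0]},
  {"offset": [20,-15,70],"rot": [0.29,0,0]},
  {"offset": [45,-15,110],"rot": [0.44,0,0]},
  {"offset": [45,-15,126],"rot": [0.59,0,0]},
  {"offset": [45,-15,126],"rot": [0.74,0,0]},
  {"offset": [45,-15,126],"rot": [0.89,0,0]},
  {"offset": [45,-15,126],"rot": [1.04,0,0]},
  {"offset": [45,-15,126],"rot": [1.19,0,0]},
  {"offset": [45,-15,126],"rot": [1.34,0,0]},
  {"offset": [45,-15,126],"rot": [1.44,0,0]},
])

```text
time_s: 15.2
tcp_pos: [441.3, -356.8, 170.1]
tcp_rot: [-1.039, 1.567, 2.313]
wrist_force: [0.1, -0.5, 0.1]
gripper_width: 44.7
```

>>> send_rows([
  {"offset": [0,0,0],"rot": [0,0,0]},
  {"offset": [0,0,0],"rot": [0,0,0]},
])

```text
time_s: 15.4
tcp_pos: [441.7, -357.2, 171.1]
tcp_rot: [-1.052, 1.568, 2.308]
wrist_force: [-0.5, 0.3, -0.1]
gripper_width: 44.8
```

```bash
python3 - <<'E'
from h import *
w=snap('wrist','w8'); go([504,-370,170],np.radians(-78))
print(proj(w,[504,-370,127]),proj(w,[480,-254,117]))
h=cv2.cvtColor(w['image'],cv2.COLOR_RGB2HSV);H,S,V=cv2.split(h)
N,l,st,ce=cv2.connectedComponentsWithStats(((S<60)&(V>170)).astype(np.uint8))
for i in range(1,N):
    if st[i,4]>80:
        X=np.array([ray(w,a,b,127)[:2] for b,a in np.argwhere(l==i)],np.float32)
        print(st[i],ce[i].round(1),cv2.minAreaRect(X))
cv2.imwrite('pics/w8b.png',cv2.resize(w['image'][:,:,::-1],(800,600)))
E
```

```text
t 15.45 tcp [ 441.8 -357.3  171.4] jawang -77.5 down [-0.001  0.001 -1.   ] w 45.2 F [-0.8 -0.7  0.1] J6 0.53
R [[-0.001, 0.217, -0.976], [0.001, -0.976, -0.217], [-1.0, -0.002, 0.001]]
offset [1.3, 25.8, -58.0] rot [0.009, 0.001, 0.002]
[293.37607795 117.76803359] [133.47675004 114.51379858]
[ 286   70   25   93 1865] [298.6 114.8] ((504.6394958496094, -372.9228820800781), (64.85260009765625, 16.41333770751953), 13.439258575439453)
[ 454   79   56   91 1799] [484.2 133.4] ((525.9273071289062, -504.1966857910156), (65.30723571777344, 38.7084846496582), 22.8526554107666)
[127  90  18  56 669] [135.5 117.3] ((479.16949462890625, -259.2216491699219), (38.86713790893555, 8.723051071166992), 13.067422866821289)
[213  90  17  48 567] [221.1 113.8] ((495.3561706542969, -318.68701171875), (32.956329345703125, 10.949006080627441), 12.814327239990234)
[  21  158   38   41 1312] [ 39.9 177.9] ((418.88330078125, -193.26087951660156), (29.324451446533203, 27.802316665649414), 4.412863731384277)
[  60  165   58   40 1863] [ 88.6 184.6] ((421.6343994140625, -230.22024536132812), (26.566776275634766, 43.33415222167969), 4.312654972076416)
[ 165  273  195    7 1055] [254.9 276.6] ((374.29705810546875, -376.3060302734375), (5.572981834411621, 160.3100128173828), 12.596158027648926)
```

View pics/w8b.png

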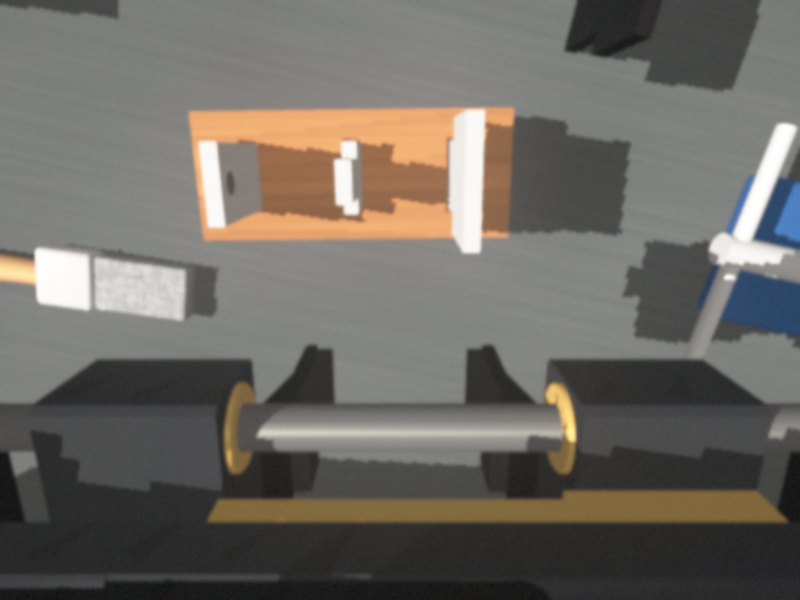

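The picture shows the tee lug's bright top edge at (468–485, 110–252), neck lug at (348,178), flat bar at (212,185); gripper at bottom. The black look-alike is at (615,20), well away.

```bash
python3 - <<'E'
from h import *
w=load('w8'); V=w['image'].max(2).astype(int)
for r in (72,80,95,110,125,140,150,158): print(r,V[r,280:318].tolist())
for T in (215,230,240):
    N,l,st,ce=cv2.connectedComponentsWithStats((V>T).astype(np.uint8)); i=l[115,304]
    X=np.array([ray(w,a,b,127)[:2] for b,a in np.argwhere(l==i)],np.float32); print(T,st[i],cv2.minAreaRect(X))
E
```

```text
72 [235, 235, 235, 234, 235, 234, 234, 234, 235, 235, 235, 235, 234, 236, 237, 238, 239, 240, 244, 249, 249, 250, 250, 250, 250, 250, 250, 250, 249, 247, 239, 233, 229, 229, 230, 228, 228, 228]
80 [240, 241, 241, 242, 241, 242, 241, 242, 242, 241, 241, 239, 239, 238, 238, 238, 239, 242, 246, 250, 250, 250, 250, 250, 250, 250, 250, 250, 248, 238, 197, 157, 148, 150, 150, 161, 164, 167]
95 [242, 242, 242, 241, 240, 227, 188, 191, 226, 236, 238, 240, 239, 239, 239, 239, 241, 243, 248, 250, 250, 250, 250, 250, 251, 250, 250, 249, 244, 220, 171, 151, 145, 147, 146, 144, 147, 144]
110 [154, 158, 159, 157, 154, 151, 155, 186, 226, 238, 240, 238, 239, 239, 239, 241, 241, 245, 249, 251, 251, 251, 251, 250, 250, 251, 250, 249, 239, 199, 159, 151, 152, 150, 152, 151, 151, 152]
125 [150, 150, 149, 150, 147, 146, 154, 189, 229, 240, 240, 239, 239, 239, 239, 240, 242, 247, 250, 251, 250, 250, 250, 251, 250, 251, 250, 244, 220, 173, 149, 148, 146, 145, 145, 143, 145, 145]
140 [238, 237, 237, 237, 238, 238, 237, 238, 238, 238, 240, 240, 239, 238, 239, 239, 243, 248, 250, 250, 251, 250, 251, 251, 251
[... 159 characters left out ...]
9, 250, 251, 251, 250, 251, 251, 251, 250, 249, 245, 237, 231, 229, 229, 232, 232, 232, 233, 232, 233]
158 [140, 142, 141, 140, 141, 141, 139, 140, 140, 139, 139, 141, 147, 164, 199, 229, 245, 249, 250, 251, 250, 251, 250, 250, 251, 250, 243, 215, 163, 140, 138, 137, 137, 137, 139, 137, 139, 139]
215 [ 122   69  206   93 9695] ((494.0917053222656, -321.9935302734375), (64.64215087890625, 143.16827392578125), 12.531439781188965)
230 [ 122   70  205   91 8577] ((494.1224060058594, -321.72821044921875), (63.2281494140625, 142.21926879882812), 12.489500999450684)
240 [ 294   70   17   91 1099] ((505.9698486328125, -375.2127685546875), (63.240875244140625, 10.418116569519043), 12.640493392944336)
```

>>> send_rows([
  {"offset": [0,20,-40],"rot": [0,0,0]},
  {"offset": [0,33.2,-58.6],"rot": [0,0,0]},
  {"offset": [0,33.2,-58.6],"rot": [0,0,0]},
  {"offset": [45,33.2,-58.6],"rot": [0,0,0]},
  {"offset": [85,33.2,-58.6],"rot": [0,0,0]},
  {"offset": [110,33.2,-58.6],"rot": [0,0,0]},
  {"offset": [123,33.2,-58.6],"rot": [0,0,0]},
  {"offset": [123,33.2,-58.6],"rot": [0,0,0]},
  {"offset": [123,33.2,-58.6],"rot": [0,0,0]},
])

```text
time_s: 16.35
tcp_pos: [507.1, -378.4, 51.0]
tcp_rot: [2.126, 1.569, -0.799]
wrist_force: [0.6, 0.2, -0.6]
gripper_width: 45.2
```

```bash
python3 - <<'E'
from h import *
go([506.2,-377,48],np.radians(-77.4))
E
```

```text
t 16.35 tcp [ 507.1 -378.4   51. ] jawang -77.6 down [ 0.001 -0.001 -1.   ] w 45.2 F [ 0.6  0.2 -0.6] J6 0.59
R [[0.001, 0.214, -0.977], [-0.001, -0.977, -0.214], [-1.0, 0.001, -0.001]]
offset [2.9, -1.6, 0.6] rot [-0.004, -0.001, -0.001]
```

Close gently first, then grip firmly and lift.

>>> send_rows([
  {"offset": [0,-1.4,0.6],"rot": [0,0,0]},
  {"offset": [0,-1.4,0.6],"rot": [0,0,0]},
  {"offset": [0,-1.4,0.6],"rot": [0,0,0]},
  {"offset": [0,-1.4,0.6],"rot": [0,0,0]},
  {"offset": [0,-1.4,0.6],"rot": [0,0,0]},
  {"offset": [0,-1.4,0.6],"rot": [0,0,0]},
  {"offset": [0,-1.4,0.6],"rot": [0,0,0]},
  {"offset": [0,-1.4,0.6],"rot": [0,0,0]},
], grip=0, squeeze=8)

```text
time_s: 17.15
tcp_pos: [505.9, -376.8, 49.7]
tcp_rot: [1.83, 1.57, -1.096]
wrist_force: [-0.4, -1.1, 0.3]
gripper_width: 7.8
```

>>> send_rows([
  {"offset": [0,0,0],"rot": [0,0,0]},
  {"offset": [0,0,0],"rot": [0,0,0]},
  {"offset": [0,0,0],"rot": [0,0,0]},
], squeeze=50)

```text
time_s: 17.45
tcp_pos: [505.9, -376.8, 49.8]
tcp_rot: [1.872, 1.57, -1.053]
wrist_force: [0.0, -1.4, -0.2]
gripper_width: 7.3
```

```bash
python3 - <<'E'
from h import *
go([506.2,-377,48],np.radians(-77.4)); snap('wrist','w9')
E
```

```text
t 17.45 tcp [ 505.9 -376.8   49.8] jawang -77.6 down [ 0. -0. -1.] w 7.3 F [ 0.  -1.4 -0.2] J6 0.59
R [[0.0, 0.214, -0.977], [-0.0, -0.977, -0.214], [-1.0, 0.001, -0.0]]
offset [1.8, 0.3, -0.2] rot [-0.004, -0.0, -0.001]
```

>>> send_rows([
  {"offset": [-15,0,0],"rot": [0,0,0]},
  {"offset": [-40,0,0],"rot": [0,0,0]},
  {"offset": [-70,0,0],"rot": [0,0,0]},
  {"offset": [-105,0,0],"rot": [0,0,0]},
  {"offset": [-130,0,0],"rot": [0,0,0]},
  {"offset": [-130,-30,-11],"rot": [0,0,0]},
  {"offset": [-130,-70,-26],"rot": [0.04,0,0]},
  {"offset": [-130,-110,-41],"rot": [0.08,0,0]},
  {"offset": [-130,-150,-56],"rot": [0.12,0,0]},
  {"offset": [-130,-190,-71],"rot": [0.16,0,0]},
])

```text
time_s: 18.5
tcp_pos: [533.5, -173.4, 178.8]
tcp_rot: [-0.715, 1.568, 2.48]
wrist_force: [0.8, 0.6, -2.1]
gripper_width: 7.5
```

```bash
python3 - <<'E'
from h import *
go([562,10,160],np.radians(-90.9))
E
```

```text
t 18.5 tcp [ 533.5 -173.4  178.8] jawang -86.9 down [-0.002  0.002 -1.   ] w 7.5 F [ 0.8  0.6 -2.1] J6 1.06
R [[-0.002, 0.054, -0.999], [0.002, -0.999, -0.054], [-1.0, -0.002, 0.002]]
offset [19.0, -181.5, -38.3] rot [0.07, 0.002, 0.002]
```

>>> send_rows([
  {"offset": [5,-40,-8],"rot": [0.02,0,0]},
  {"offset": [10,-80,-16],"rot": [0.04,0,0]},
  {"offset": [15,-120,-25],"rot": [0.06,0,0]},
  {"offset": [18,-160,-34],"rot": [0.07,0,0]},
  {"offset": [18,-181,-38],"rot": [0.07,0,0]},
  {"offset": [18,-181,-38],"rot": [0.07,0,0]},
  {"offset": [18,-181,-38],"rot": [0.07,0,0]},
  {"offset": [18,-181,-38],"rot": [0.07,0,0]},
])

```text
time_s: 19.3
tcp_pos: [561.8, 6.4, 161.3]
tcp_rot: [0.215, 1.57, -2.941]
wrist_force: [0.5, -0.4, -2.1]
gripper_width: 7.7
```

```bash
python3 - <<'E'
from h import *
w=snap('wrist','w10'); go([619,10,160],np.radians(-90.9))
p=ctrl.observe()['tcp_pos']
print('win',proj(w,[619,10,95]).round(1),'lug head top ends',[proj(w,p+np.array([d,0,115-37.8])).round(1).tolist() for d in(-32,32)],'bottom ends',[proj(w,p+np.array([d,0,-37.8])).round(1).tolist() for d in(-20,20)],'shoulder',[proj(w,p+np.array([32,0,22.2])).round(1).tolist()])
im=w['image']; h=cv2.cvtColor(im,cv2.COLOR_RGB2HSV);H,S,V=cv2.split(h)
N,l,st,ce=cv2.connectedComponentsWithStats(((S>70)|(V<90)).astype(np.uint8))
for i in range(1,N):
    if 30<st[i,4]<4000 and ce[i][1]<230:
        X=np.array([ray(w,a,b,95)[:2] for b,a in np.argwhere(l==i)],np.float32); print(st[i],ce[i].round(1),X.mean(0).round(1),cv2.minAreaRect(X))
cv2.imwrite('pics/w10b.png',cv2.resize(im[:,:,::-1],(800,600)))
E
```

```text
t 19.35 tcp [562.    6.1 161.4] jawang -90.9 down [-0.001 -0.    -1.   ] w 7.8 F [ 0.   0.2 -2.7] J6 1.46
R [[-0.001, -0.015, -1.0], [-0.0, -1.0, 0.015], [-1.0, 0.0, 0.001]]
offset [1.4, -4.8, -57.0] rot [0.0, 0.001, -0.0]
win [251.1 116.7] lug head top ends [[259.5, 344.7], [257.5, 207.2]] bottom ends [[257.6, 221.9], [256.8, 170.9]] shoulder [[256.9, 174.1]]
[   8   29   81   28 1387] [54.3 43. ] [674.6 154.6] ((673.8644409179688, 159.49935913085938), (17.03756332397461, 60.79368209838867), 7.7419753074646)
[   0   90  143   71 3968] [ 57.8 120.2] [618.3 162.3] ((621.6005249023438, 156.84434509277344), (48.7232551574707, 125.37271881103516), 9.40474796295166)
[246  91  10  52 511] [250.5 116.1] [619.3  10.4] ((618.7288818359375, 10.515918731689453), (7.1996378898620605, 39.18940734863281), 89.10289764404297)
[313 186  10  11  91] [317.5 191. ] [557.4 -44.2] ((557.37841796875, -44.2890510559082), (8.829007148742676, 7.519618511199951), 1.8507201671600342)
[ 27 222  10   9  68] [ 31.4 225.8] [529.9 200.8] ((529.9373168945312, 200.86314392089844), (6.901235103607178, 7.774895668029785), 40.8555793762207)
```

View pics/w10b.png

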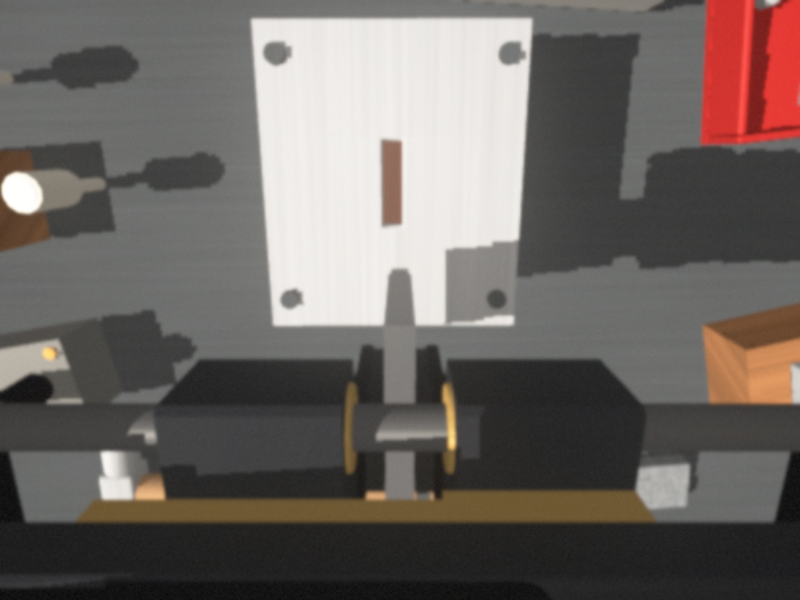

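The wrist view shows the window at (391,182), aligned with the gripper, and the lug's shank hanging vertically at (400,270) on the near side of the plate. Now the relative offset, numerically.

```bash
python3 - <<'E'
from h import *
w=load('w10'); V=w['image'].min(2).astype(int); S=w['image'].astype(int)
for r in range(166,184): print(r,V[r,244:270].tolist())
# plate screws
cs=[]
for u,v in ((277,53),(512,53),(291,298),(497,298)):
    u,v=int(u*.64),int(v*.64); a=V[v-10:v+11,u-10:u+11]; m=(a<150).astype(np.uint8); N,l,st,ce=cv2.connectedComponentsWithStats(m); i=1+st[1:,4].argmax(); c=ce[i]+[u-10,v-10]; cs.append(ray(w,*c,96)[:2])
cs=np.array(cs); print(cs.round(1),((cs[0]+cs[3])/2).round(1),((cs[1]+cs[2])/2).round(1))
print('win rows');R=S[...,0]-S[...,2]
print(R[84:100,250].tolist(),R[134:150,250].tolist()); print(R[116,240:262].tolist())
for r in (210,205,185): print(r,V[r,240:275].tolist())
E
```

```text
166 [233, 234, 234, 234, 234, 235, 235, 234, 232, 231, 228, 229, 230, 228, 228, 229, 231, 230, 231, 230, 233, 232, 232, 232, 232, 231]
167 [234, 235, 234, 234, 234, 234, 235, 236, 232, 230, 227, 229, 227, 228, 229, 229, 230, 231, 230, 231, 231, 233, 232, 232, 231, 232]
168 [233, 235, 235, 234, 233, 234, 236, 235, 234, 229, 229, 228, 229, 229, 229, 231, 231, 230, 230, 231, 233, 233, 231, 230, 231, 231]
169 [234, 234, 235, 234, 234, 235, 234, 233, 232, 230, 227, 227, 228, 227, 228, 228, 230, 230, 230, 230, 232, 232, 231, 231, 232, 231]
170 [234, 235, 234, 234, 234, 234, 231, 228, 226, 224, 222, 221, 223, 222, 222, 224, 225, 227, 230, 232, 233, 232, 232, 231, 231, 232]
171 [233, 234, 235, 234, 233, 229, 223, 210, 204, 199, 198, 197, 197, 199, 199, 200, 204, 218, 227, 231, 232, 232, 233, 231, 231, 231]
172 [234, 235, 235, 234, 232, 224, 202, 177, 165, 162, 159, 160, 159, 159, 161, 163, 178, 203, 225, 230, 232, 232, 232, 231, 232, 230]
173 [233, 235, 234, 234, 230, 219, 183, 149, 135, 134, 133, 134, 134, 132, 135, 140, 156, 188, 219, 229, 232, 233, 232, 231, 231, 230]
174 [234, 235, 234, 
[... 1469 characters left out ...]
3, 53, 53, 53, 52] [51, 54, 51, 53, 53, 53, 52, 50, 37, 20, 13, 8, 8, 6, 6, 6]
[5, 6, 7, 11, 18, 34, 50, 54, 54, 54, 54, 53, 54, 54, 53, 53, 43, 30, 9, 5, 6, 6]
210 [116, 118, 120, 118, 120, 124, 128, 126, 129, 126, 127, 128, 129, 128, 128, 128, 126, 125, 126, 129, 128, 127, 126, 127, 127, 126, 120, 119, 118, 117, 118, 118, 118, 117, 116]
205 [235, 234, 234, 230, 226, 201, 155, 122, 113, 118, 117, 116, 117, 115, 117, 118, 118, 116, 115, 116, 113, 116, 116, 117, 130, 172, 215, 227, 229, 228, 229, 229, 228, 227, 227]
185 [236, 235, 233, 233, 233, 232, 226, 195, 153, 125, 121, 120, 119, 122, 121, 118, 121, 121, 119, 120, 121, 122, 132, 166, 208, 229, 230, 232, 230, 231, 230, 231, 229, 229, 230]
```

```bash
python3 - <<'E'
from h import *
w=load('w10')
a=ray(w,250.8,116.1,95);b=ray(w,255.4,171.8,123.6)
ends=[ray(w,250.8,r,95)[0] for r in (89.7,142.5)]
print(a,b,ends,'lug centre',b[0]-20, 'move',a[0]-(b[0]-20),a[1]-b[1])
go([562,6.1,161],np.radians(-90.9))
E
```

```text
[619.43607312  10.19699561  95.        ] [581.27200707   7.16188437 123.6       ] [np.float64(639.2715521049921), np.float64(598.733278285246)] lug centre 561.2720070658897 move 58.16406605178702 3.0351112368003204
t 19.35 tcp [562.    6.1 161.4] jawang -90.9 down [-0.001 -0.    -1.   ] w 7.8 F [ 0.   0.2 -2.7] J6 1.46
R [[-0.001, -0.015, -1.0], [-0.0, -1.0, 0.015], [-1.0, 0.0, 0.001]]
offset [0.4, 0.0, -0.0] rot [0.0, 0.001, -0.0]
```

>>> send_rows([
  {"offset": [0,-2,-30],"rot": [0,0,0]},
  {"offset": [0,-3.9,-57.9],"rot": [0,0,0]},
  {"offset": [0,-3.9,-57.9],"rot": [0,0,0]},
  {"offset": [10,-3.9,-57.9],"rot": [0,0,0]},
  {"offset": [22,-3.9,-57.9],"rot": [0,0,0]},
  {"offset": [22,-3.9,-57.9],"rot": [0,0,0]},
  {"offset": [22,-3.9,-57.9],"rot": [0,0,0]},
])

```text
time_s: 20.05
tcp_pos: [618.9, 10.1, 138.6]
tcp_rot: [-0.073, 1.569, 3.055]
wrist_force: [0.2, 0.8, -2.3]
gripper_width: 7.8
```

```bash
python3 - <<'E'
from h import *
go([620,9.1,125],np.radians(-90.9))
E
```

```text
t 20.05 tcp [618.9  10.1 138.6] jawang -90.8 down [-0.002  0.    -1.   ] w 7.8 F [ 0.2  0.8 -2.3] J6 1.47
R [[-0.002, -0.014, -1.0], [0.0, -1.0, 0.014], [-1.0, -0.0, 0.002]]
offset [13.6, 1.0, -1.1] rot [0.001, 0.002, 0.0]
```

>>> send_rows([
  {"offset": [1,0,0],"rot": [0,0,0]},
  {"offset": [2,0,0],"rot": [0,0,0]},
  {"offset": [2,0,0],"rot": [0,0,0]},
])

```text
time_s: 20.35
tcp_pos: [620.4, 10.2, 138.0]
tcp_rot: [3.024, 1.57, -0.131]
wrist_force: [-0.1, 0.7, -2.9]
gripper_width: 7.8
```

```bash
python3 - <<'E'
from h import *
go([620,9.1,125],np.radians(-90.9)); w=snap('wrist','w11')
R=w['image'].astype(int);R=R[...,0]-R[...,2]
p=ctrl.observe()['tcp_pos']; print(p,proj(w,[619.4,10.2,95]), proj(w,[639.3,10.2,95]))
E
```

```text
t 20.35 tcp [620.4  10.2 138. ] jawang -90.8 down [ 0.001 -0.    -1.   ] w 7.8 F [-0.1  0.7 -2.9] J6 1.47
R [[0.001, -0.014, -1.0], [-0.0, -1.0, 0.014], [-1.0, 0.0, -0.001]]
offset [13.0, 1.2, 0.4] rot [0.002, -0.001, -0.0]
[620.37215712  10.23959516 137.95202021] [256.95566369 196.33773868] [256.60321513 170.93045758]
```

>>> send_rows([
  {"offset": [0,1,0.3],"rot": [0,0,0]},
  {"offset": [2,1,0.3],"rot": [0,0,0]},
  {"offset": [4,1,0.3],"rot": [0,0,0]},
  {"offset": [6,1,0.3],"rot": [0,0,0]},
  {"offset": [6,1,0.3],"rot": [0,0,0]},
])

```text
time_s: 20.9
tcp_pos: [619.6, 9.3, 131.0]
tcp_rot: [-0.099, 1.57, 3.028]
wrist_force: [0.2, 0.3, -3.5]
gripper_width: 7.7
```

>>> send_rows([
  {"offset": [1,0,0],"rot": [0,0,0]},
  {"offset": [2,0,0],"rot": [0,0,0]},
  {"offset": [2,0,0],"rot": [0,0,0]},
])

```text
time_s: 21.2
tcp_pos: [619.8, 9.2, 129.4]
tcp_rot: [-0.071, 1.57, 3.057]
wrist_force: [-0.0, -0.1, -3.6]
gripper_width: 7.8
```

>>> send_rows([
  {"offset": [3,0,0],"rot": [0,0,0]},
  {"offset": [6,0,0],"rot": [0,0,0]},
  {"offset": [9,0,0],"rot": [0,0,0]},
  {"offset": [11,0,0],"rot": [0,0,0]},
  {"offset": [11,0,0],"rot": [0,0,0]},
])

```text
time_s: 21.7
tcp_pos: [619.8, 9.2, 118.0]
tcp_rot: [-0.256, 1.57, 2.871]
wrist_force: [-1.3, 0.1, -3.0]
gripper_width: 7.7
```

>>> send_rows([
  {"offset": [4,0,0],"rot": [0,0,0]},
  {"offset": [8,0,0],"rot": [0,0,0]},
  {"offset": [12,0,0],"rot": [0,0,0]},
  {"offset": [16,0,0],"rot": [0,0,0]},
  {"offset": [18,0,0],"rot": [0,0,0]},
  {"offset": [18,0,0],"rot": [0,0,0]},
])

```text
time_s: 22.3
tcp_pos: [619.8, 9.2, 100.0]
tcp_rot: [-0.177, 1.57, 2.95]
wrist_force: [-1.2, 0.5, -2.9]
gripper_width: 7.5
```

>>> send_rows([
  {"offset": [3,0,0],"rot": [0,0,0]},
  {"offset": [5,0,0],"rot": [0,0,0]},
  {"offset": [5,0,0],"rot": [0,0,0]},
  {"offset": [5,0,0],"rot": [0,0,0]},
])

```text
time_s: 22.7
tcp_pos: [619.8, 9.2, 95.3]
tcp_rot: [-0.184, 1.57, 2.943]
wrist_force: [-2.6, -0.3, -4.7]
gripper_width: 7.9
```

>>> send_rows([
  {"offset": [1.5,0,0],"rot": [0,0,0]},
  {"offset": [3,0,0],"rot": [0,0,0]},
  {"offset": [4,0,0],"rot": [0,0,0]},
  {"offset": [4,0,0],"rot": [0,0,0]},
])

```text
time_s: 23.1
tcp_pos: [619.9, 9.2, 92.4]
tcp_rot: [1.223, 1.571, -1.932]
wrist_force: [-6.0, -0.3, 2.7]
gripper_width: 7.6
```

>>> send_rows([
  {"offset": [0,0,0.5],"rot": [0,0,0]},
  {"offset": [0,0,1],"rot": [0,0,0]},
  {"offset": [1,0,1],"rot": [0,0,0]},
  {"offset": [2,0,1],"rot": [0,0,0]},
  {"offset": [3,0,1],"rot": [0,0,0]},
  {"offset": [3,0,1],"rot": [0,0,0]},
  {"offset": [3,0,1],"rot": [0,0,0]},
])

```text
time_s: 23.8
tcp_pos: [619.7, 9.2, 89.1]
tcp_rot: [3.097, 1.569, -0.058]
wrist_force: [0.7, 1.1, 4.3]
gripper_width: 7.7
```

```bash
python3 - <<'E'
from h import *
go([619,9.1,85],np.radians(-90.9)); print(ctrl.observe()['moment'])
E
```

```text
t 23.8 tcp [619.7   9.2  89.1] jawang -90.8 down [ 0.002 -0.    -1.   ] w 7.7 F [0.7 1.1 4.3] J6 1.47
R [[0.002, -0.014, -1.0], [-0.0, -1.0, 0.014], [-1.0, 0.0, -0.002]]
offset [4.1, 0.1, 0.7] rot [0.001, -0.002, -0.0]
[0.11997218 0.05649898 0.00505175]
```

>>> send_rows([
  {"offset": [1,0,0],"rot": [0,0,0]},
  {"offset": [2,0,0],"rot": [0,0,0]},
  {"offset": [3.5,0,0],"rot": [0,0,0]},
  {"offset": [3.5,0,0],"rot": [0,0,0]},
  {"offset": [3.5,0,0],"rot": [0,0,0]},
  {"offset": [3.5,0,0],"rot": [0,0,0]},
])

```text
time_s: 24.4
tcp_pos: [619.5, 9.2, 85.5]
tcp_rot: [3.115, 1.57, -0.041]
wrist_force: [2.5, 0.5, 4.8]
gripper_width: 7.8
```

```bash
python3 - <<'E'
from h import *
for k in range(3):
    c=snap('side' if k else 'wrist','s9' if k else 'w12'); o=ctrl.observe(); print(o['time_s'],o['tcp_pos'].round(2),o['wrist_force'].round(1),o['joint_vel'].round(3),o['gripper_width'])
h=cv2.cvtColor(c['image'],cv2.COLOR_RGB2HSV);H,S,V=cv2.split(h)
N,l,st,ce=cv2.connectedComponentsWithStats(((H>12)&(H<32)&(S>90)&(V>140)).astype(np.uint8))
print([ce[i].round(1) for i in range(1,N) if abs(ce[i][0]-208)<8 and abs(ce[i][1]-112)<6])
# lug head top edge visible in side view?
p=o['tcp_pos']; print('lug top proj',[proj(c,[p[0]+d,p[1],p[2]-37.8+115]).round(1).tolist() for d in (-32,32)],'shoulder',[proj(c,[p[0]+d,p[1]-4,p[2]-37.8+60]).round(1).tolist() for d in (-32,-20,20,32)])
V=c['image'].min(2)
w0=load('s0')['image'].min(2)
u,v=proj(c,[p[0]-27,p[1]-4,p[2]-37.8+60]).astype(int)
print('col',u,'row',v,V[v-20:v+16,u].tolist())
u,v=proj(c,[p[0]+27,p[1]-4,p[2]-37.8+60]).astype(int)
print('col',u,'row',v,V[v-20:v+16,u].tolist())
E
```

```text
24.45 [619.53   9.2   85.51] [1.5 1.  3.7] [-0.001  0.002 -0.001 -0.001 -0.002  0.001] 7.841588982796964
24.5 [619.51   9.18  85.48] [2.6 0.6 3.8] [ 0.     0.     0.001  0.    -0.001  0.001] 7.508298088343917
24.55 [619.48   9.21  85.43] [2.4 0.3 4.6] [-0.     0.001  0.    -0.001 -0.002 -0.   ] 7.832809444475386
[array([209.8, 107.8]), array([207.5, 112.1]), array([214. , 116.2])]
lug top proj [[261.0, 139.9], [288.7, 136.2]] shoulder [[261.6, 159.2], [266.7, 158.5], [283.4, 156.2], [288.4, 155.5]]
col 263 row 158 [38, 54, 98, 139, 130, 133, 135, 134, 128, 132, 131, 136, 131, 129, 127, 126, 124, 124, 123, 122, 115, 180, 255, 249, 248, 251, 254, 97, 109, 154, 184, 255, 255, 251, 246, 245]
col 286 row 155 [38, 37, 34, 38, 31, 35, 31, 44, 32, 27, 22, 17, 18, 15, 26, 22, 13, 26, 84, 128, 122, 170, 250, 239, 245, 242, 102, 112, 123, 123, 115, 123, 120, 120, 121, 121]
```

The shoulders appear at rows 158.8 and 155.8, exactly where a contact pressed by about 7.4 mm would put them. The force change of about 7.3 N says the same, and the pin cap is unmoved at (207.5,112.1). Handing in.

```bash
python3 -c "
from plant import ctrl
print(ctrl.finish_job())"
```

```text
the job is handed in; nothing more can be done
None
```

I finished both parts and handed the job in at about 24.6 s of the 58 s allowed. The system gives no verdict, so what follows rests on my own measurements.

**Link pin:** It is fully in the smaller opening and released. Contact began at the height expected for fully home, and I pushed on to about 10 N before letting go. Afterwards its cap showed at side-image pixel (207.5, 112.1), against (208.4, 111.8) expected, and it was still there in the last check.

**T-shaped lug:** It stands upright through the window, held with 50 N of grip set, pressing the contact. Two checks agreed on how far it is pressed:
- **Geometry:** about 7.3 mm, and the lug's shoulders in the side view match that.
- **Force:** the change at the wrist was about 7.3 N, which corresponds to about 7.4 mm.

**What failed or disagreed:**
- **First grasp missed:** The fingertips visibly end about 33 mm short of the reported tool point, so the first grasp closed above the pin. I corrected for this by eye and by contact, and the second grasp held.
- **Camera bias:** The camera readings were off by about 1–3 mm, and I allowed for that.
- **Lug contact in the window:** On the way down it touched the window's end wall at about 6 N, and I backed off 1 mm. About 2.5 N sideways force remains at the end.
- **Other items not checked:** I kept clear of the other items by planning and noticed no unexpected contact. I did not measure their positions again at the end.

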